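# Slide the splash guard into the griddle's track and latch it

## Task

Fit the aluminium splash guard to the griddle: swing the latch clear of the open end of the griddle's track, slide the guard's foot into the track from that end until it is fully home against the stop, then swing the latch fully shut behind it. Let go of everything at the end, and leave the other things on the table where they are.

Things in the scene. Friction and masses are not known exactly. Their poses are not given: they have to be found in the camera images.
- griddle: Black electric griddle, fixed, 240 mm along its x, 300 mm along y, flat deck 60 mm above the table; origin on the table under its centre. On the deck, beyond (+x of) the hot plate, a 188 mm steel track runs along griddle y at x = 60 mm, from its open end (y = -80) to a 30 mm high stop (y = +108). Outside the open end the bare deck goes on level for 70 mm.
- guard: Aluminium splash guard standing on its foot: 180 mm long along its y, 85 high, 0.2 to 0.4 kg, same both ways round. Origin: centre of the foot's underside. Foot: flat bar 36 wide, 8 thick, 180 long, ends rounded to half circles. Panel 4 mm thick above it; along the top a grip rail 12 mm thick (its x), 160 long, 63 to 85 mm above the underside: pinch it there from above.
- track_home (a point): Point on the deck in the middle of the track (griddle x 60, y 18 mm, 60 mm above the table), axes as the griddle's. The guard's origin is here, its y along the griddle's y, when the guard is fully home with the end of its foot against the stop.
- track_mouth (a point): Deck point at the centre of the track's open end; the guard enters here moving along griddle +y. Track section: side walls 6 mm thick, 42 mm apart inside; inward lips (underside 11.5 mm, top 16.5 mm above the deck) leave a 16 mm slot for the panel and keep the foot down. The deck is the track's floor.
- latch (a joint): Angle of the latch, a flat steel bar on an upright pivot outside the track's open end. 0 = shut: the bar lies square across the track, 8 mm outside the mouth, blocking it. Grows as it swings outward, counter-clockwise from above; hard stops at 0 and 2.0 rad. The way is clear above about 1.45 rad. It stays where left; about 1 N at the post moves it.
- latch_pivot (a point): Pivot axis of the latch at deck height (griddle x 102, y -95 mm): on the far side of the track from the hot plate. The bar is 14 mm wide and lies 3 to 15 mm above the deck.
- latch_grip (a point): On the axis of the latch's upright post, 47 mm above the deck: a round steel pin, 14 mm diameter, top 58 mm above the deck, on the bar's free end 92 mm from the pivot; pinch or push it to swing the latch. Shut, it stands at griddle x 10, y -95 mm, and it moves on a 92 mm circle about the pivot.
- small_bowl: open steel bowl, 100 mm across, 40 mm high; bystander; origin under its centre
- spatula: spatula with black handle lying on the table, 260 mm long along its own x; bystander
- cup: white ceramic cup, 76 mm across, 85 mm high; bystander; origin under its centre
- jar: glass jar with steel cap, 64 mm diameter, 85 mm high; bystander; origin under its centre

How it is judged:
By the outcome, as a careful person would: the job done as asked, in the order asked, and still so for the second after the job is handed in, with the robot touching nothing.
It also fails if it takes over 72 s, if anything falls off the work surface, if the arm or the gripper's body presses on something with over 40 N, if the wrist force passes 120 N, or if a joint passes its speed limit or range.

## Robot

A 6-joint arm with a two-finger parallel gripper is mounted at the origin on the work surface. World frame = base frame: x ahead of the robot, y to its left, z up, the work surface at z = 0. Lengths are in m, angles in rad, forces in N, time in s.
With the tool pointing down it reaches from about 0.3 to 1 m from the base axis. Payload 5.1 kg.
Tool frame: the origin (TCP) lies midway between the tips of the shut fingers; the grasp point (between the pads) lies 19 mm behind it (robot.hold_point_z is the distance from the TCP to the grasp point, in m); z points along the fingers, y is the line along which they close (so a half turn about z gives the same grasp; the last joint's range is limited). The gripper opens to 95 mm and grips with 3 to 60 N. Pads are 20 mm wide; open, the fingers measure 119 mm over their backs; the gripper's body (75 mm by 180 mm) begins 59 mm behind the grasp point.
Start: joints at [-1.246, 0.124, 1.65, -0, 1.367, -0.083], TCP at [0.258, -0.597, 0.191] pointing down, gripper open.
Joint ranges: [-2.61, 2.61], [-1.02, 2.33], [0.03, 2.71], [-1.35, 4.49], [0.32, 2.68], [-2.91, 2.91]. Speed limits (rad/s): [2.57, 2.57, 3.14, 3.14, 3.14, 3.14].

## Interface

Orientations are given as a unit quaternion [w, x, y, z].
In Python, from station import robot gives the robot as it stands. The module is installed in compiled form; this text tells all that it offers.
- The arm moves only by the shell command python3 -m crank 'ROWS' [FORCE]. ROWS is JSON, a list of rows, each an object of numbers: "tx", "ty", "tz": the shift along the tool's x, y, z in m; "rx", "ry", "rz": the turn, a rotation vector about the tool's x, y, z in degrees; "gripper": the opening, from -1 (shut) to 1 (fully open). A call has 1 to 20 rows; each row shifts and turns the commanded pose from where the row before left it, along the tool's axes as they then stand; what a row does not reach is not made up. A row lasts 1/10 s, in which the tool goes at most 50 mm and 8.59 degrees, less where a joint would pass 70% of its speed; a pose out of reach is approached as far as the arm can. A call with a gripper value outside its range is refused whole. The fingers move at their own pace and stop on an object; FORCE is the grip in N (left out, the last holds). Time passes only in rows, so rows that do not move let the fingers close. It gives the time, the measured TCP pose, the force, the opening and the grip force at its end, in the units of the state.
- robot.state(): the state, without advancing time (a new reading comes with each control period).
- robot.get_image(name): name is "side" or "top"; returns a dict with "color" (420x560x3 uint8, red, green, blue), "range_z" (420x560 float32, m along the optical axis (not along the pixel's ray), 0 where there is no reading), "K" (3x3 intrinsics, pixels), "R" (3x3) and "t" (3): a world point X has camera coordinates R X + t. Camera axes: x right, y down, z forward; pixel columns grow to the right and rows downward; lengths in m; the calibration is good to about 2 mm. A picture is of the moment at which its call begins.
- robot.hand_in(): hands the job in; it is judged then, once.
The state is a dict: "t": time; "joint_pos": joint angles; "joint_vel": joint speeds; "joint_efforts": joint torques, N m; "ee_pos": TCP position; "eef_rot": TCP orientation; "contact_force": force on the tool from outside, world axes, zero at the start; "wrist_torque": the same for the moment, N m; "width": finger opening in m; "grasp_force": force on a finger pad.
Only numpy, scipy, OpenCV 4.12 (cv2) and the standard library are available. Lean on these libraries where they do the work, as an engineer would, in place of code of your own. Each camera call takes 0.05 s, during which the arm holds its last target. There are 200 camera calls.

## Working session

There is one attempt and no reset: what is moved stays moved. The work goes in short steps, Python scripts to look and compute and a shell command to move; the robot and the scene stay as the last step left them, time stands still between calls to the robot, and variables do not carry over. Pictures are saved under pics/ and viewed, at most 10 in all, crops included, and the job is handed in when it is done.

```bash
mkdir -p pics; cat > h.py <<'E'
import numpy as np, cv2
from station import robot
def snap(n):
    im=robot.get_image(n); np.savez(f'{n}.npz',**im); return im
def save(im,fn,crop=None,s=1):
    c=im['color'][...,::-1]
    if crop: c=c[crop[1]:crop[3],crop[0]:crop[2]]
    cv2.imwrite('pics/'+fn,cv2.resize(c,None,fx=s,fy=s,interpolation=cv2.INTER_CUBIC))
def px(im,u,v):  # world point from depth
    z=float(im['range_z'][int(v),int(u)]); return im['R'].T@(np.linalg.inv(im['K'])@[u,v,1]*z-im['t'])
def ray(im,u,v,h): # world point on plane z=h
    d=im['R'].T@np.linalg.inv(im['K'])@[u,v,1]; c=-im['R'].T@im['t']; return c+d*(h-c[2])/d[2]
def proj(im,X):
    p=im['K']@(im['R']@np.array(X)+im['t']); return p[:2]/p[2]
E
python3 - <<'E'
from h import *
for n in('top','side'):
    im=snap(n); save(im,n+'0.png',s=1.4); print(n,-im['R'].T@im['t'],im['K'][0,0])
s=robot.state();print(s)
E
```

```text
top [ 0.41935569 -0.08006442  1.18151634] 424.20741457314665
side [0.03911652 0.65286852 0.94756073] 422.0392850815068
{'t': 0.1, 'joint_pos': array([-1.24562134e+00,  1.24471530e-01,  1.65149461e+00, -1.88010859e-05,
        1.36746950e+00, -8.25532364e-02]), 'joint_vel': array([ 0.00063469, -0.00131116, -0.00205652, -0.00065243, -0.00028081,
       -0.00199883]), 'joint_efforts': array([ 4.07412499e-04, -4.18880045e+01, -3.61096609e+01,  7.77285872e-02,
        4.61379555e-02, -5.01352338e-05]), 'ee_pos': array([ 0.25754546, -0.59614927,  0.19031483]), 'eef_rot': array([-9.13604347e-04,  9.79290781e-01,  2.02456705e-01, -1.20650324e-04]), 'contact_force': array([ 0.02134384, -0.10089618,  0.18434634]), 'wrist_torque': array([-0.00596074,  0.01497399, -0.01959107]), 'grasp_force': 0.0, 'width': 0.09523578406049406}
```

View pics/top0.png

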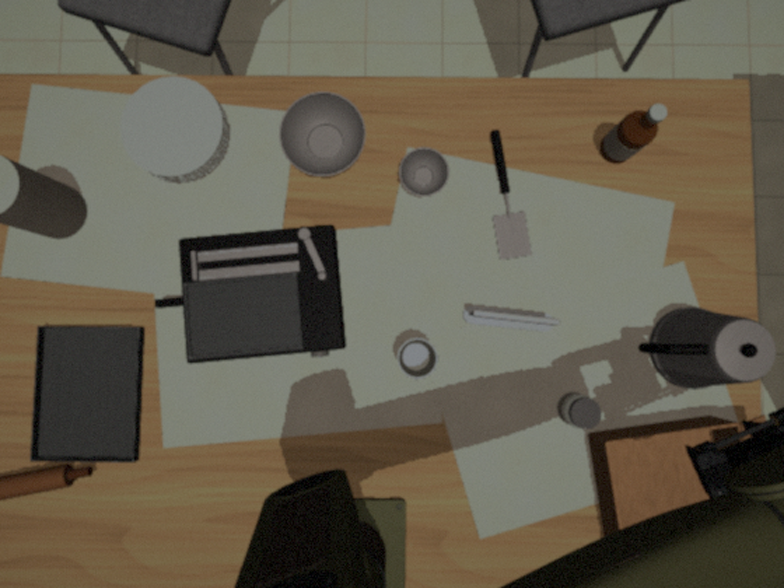

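View pics/side0.png

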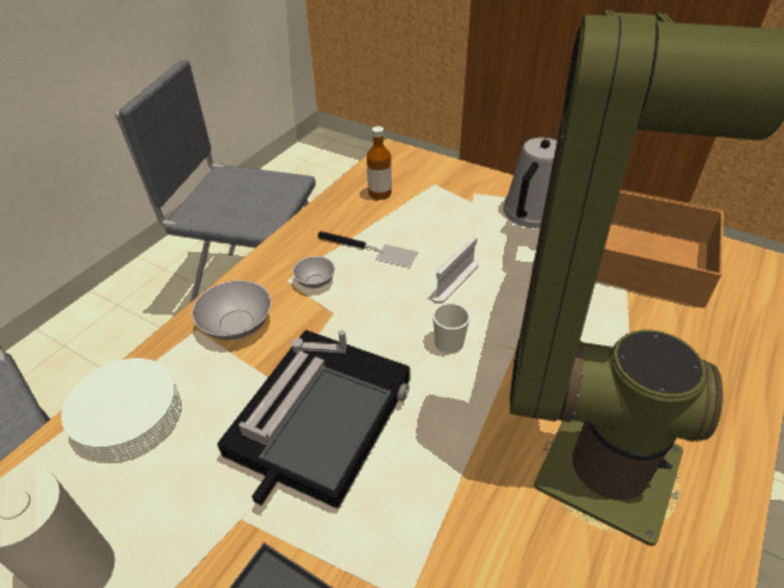

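The top view shows the griddle at (262,295) with the track's open end on the right. The latch pivot is at (304,234) and its post near (322,275), so the latch is only partly open. The guard lies at (510,318), the cup at (417,356), the bowl at (423,172), the spatula at (505,200) and the jar at (580,410). The side view shows the guard standing upright at (455,270), with the cup beside it at (450,328).

```bash
python3 - <<'E'
from h import *
im=dict(np.load('top.npz'))
a=cv2.resize(im['color'][150:270,120:260,::-1],None,fx=4,fy=4,interpolation=cv2.INTER_CUBIC)
cv2.imwrite('pics/c1.png',cv2.convertScaleAbs(a,alpha=1.8))
b=cv2.resize(im['color'][200:280,270:420,::-1],None,fx=5,fy=5,interpolation=cv2.INTER_CUBIC)
cv2.imwrite('pics/c2.png',b)
E
```

```text
(no output)
```

View pics/c1.png

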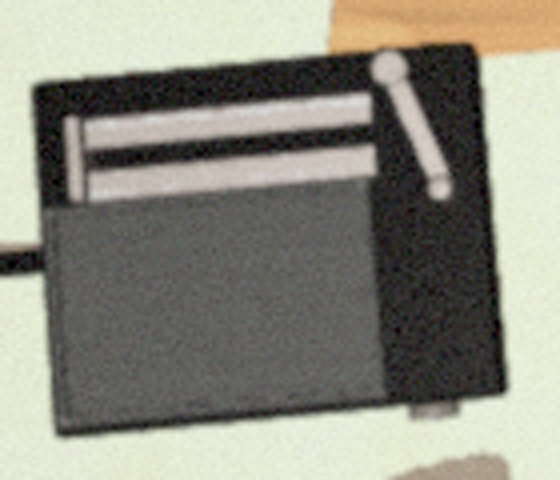

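View pics/c2.png

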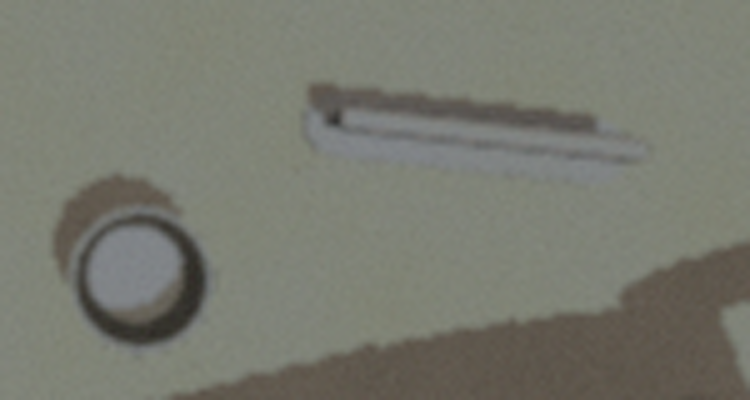

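The crop places the mouth corners of the track lips at (371,94), (374,124), (375,146) and (378,176), the pivot at (390,69) and the post top at (440,187). In the second crop the guard runs from (308,128) to (648,150). I'll fit the griddle pose to the pixels and find the guard from depth.

```bash
cat >> h.py <<'E'
def cloud(im,u0,v0,u1,v1):
    v,u=np.mgrid[v0:v1,u0:u1]; z=im['range_z'][v0:v1,u0:u1]
    P=(np.linalg.inv(im['K'])@np.stack([u.ravel(),v.ravel(),np.ones(u.size)])*z.ravel()).T-im['t']
    return (P@im['R'])[z.ravel()>0]
E
python3 - <<'E'
from h import *
from scipy.optimize import least_squares
im=dict(np.load('top.npz'))
M=[(87,-80,76.5,371,94),(68,-80,76.5,374,124),(52,-80,76.5,375,146),(33,-80,76.5,378,176),(102,-95,78,390,69),(120,150,60,33,85),(120,-150,60,472,43),(-120,-150,0,508,392)]
M=np.array(M,float); uv=M[:,3:]/4-.375+[120,150]
def W(p,X): 
    c,s=np.cos(p[2]),np.sin(p[2]); X=np.array(X)/1000; return np.array([p[0]+c*X[0]-s*X[1],p[1]+s*X[0]+c*X[1],X[2]])
f=lambda p:np.concatenate([proj(im,W(p,m[:3]))-q for m,q in zip(M,uv)])
r=least_squares(f,[.45,.2,0.05],loss='soft_l1'); p=r.x
print('griddle',p,np.round(f(p).reshape(-1,2),1).tolist())
print('home',W(p,[60,18,60]),'mouth',W(p,[60,-80,60]),'pivot',W(p,[102,-95,60]))
g=ray(im,440/4-.375+120,187/4-.375+150,.118); d=g-W(p,[102,-95,118]);print('post',g,np.linalg.norm(d),'latch ang',np.arctan2(d[1],d[0])-p[2]-np.pi)
for n,box in(('top',(325,210,405,245)),('side',(300,165,350,220))):
    i=dict(np.load(n+'.npz')); P=cloud(i,*box)
    print(n,len(P),np.percentile(P[:,2],[1,10,50,90,99]))
    Q=P[(P[:,2]>.075)&(P[:,2]<.1)]
    c=Q.mean(0);u,s,v=np.linalg.svd((Q-c)[:,:2]);t=(Q-c)[:,:2]@v[0]
    print(len(Q),c,'dir',v[0],'yaw of y',np.arctan2(-v[0][0],v[0][1]),'mid',c[:2]+v[0]*(t.min()+t.max())/2,np.ptp(t))
P=cloud(im,280,235,320,275);Q=P[P[:,2]>.07];print('cup',Q.min(0),Q.max(0))
# guard pixel ends of foot (z~.008)
for a in((306,128),(650,152)): print(ray(im,a[0]/5-.4+270,a[1]/5-.4+200,.008))
E
```

```text
griddle [0.49271413 0.17471323 0.10843465] [[-0.2, 0.2], [-0.3, -0.2], [-0.0, 0.3], [-0.2, -0.0], [0.2, 0.1], [-1.4, -0.5], [0.6, -0.8], [1.5, 1.1]]
home [0.55041373 0.19910085 0.06      ] mouth [0.56101951 0.10167643 0.06      ] pivot [0.60439617 0.09130987 0.06      ]
post [0.52331961 0.05233625 0.118     ] 0.08995749990114742 latch ang -5.943530082935116
top 2792 [-0.00509814 -0.00240355  0.00118994  0.07935654  0.08622464]
295 [ 0.45177036 -0.30199188  0.08348018] dir [-0.09639859 -0.99534281] yaw of y 3.0450441384796467 mid [ 0.45177822 -0.30191077] 0.15851787783878943
side 2737 [-0.00449695 -0.00209189  0.0010794   0.06123936  0.08552228]
212 [ 0.43851629 -0.26354806  0.08233074] dir [-0.24788718  0.96878891] yaw of y 0.25049875228796553 mid [ 0.43512866 -0.2503086 ] 0.2518648382848824
cup [ 0.33873238 -0.15617035  0.07001762] [ 0.41059123 -0.08385277  0.08865821]
[ 0.45723556 -0.21535571  0.008     ]
[ 0.44620528 -0.40513792  0.008     ]
```

```bash
cat >> h.py <<'E'
def W(p,X):
    c,s=np.cos(p[2]),np.sin(p[2]); X=np.array(X)/1000; return np.array([p[0]+c*X[0]-s*X[1],p[1]+s*X[0]+c*X[1],X[2]])
E
python3 - <<'E'
from h import *
from scipy.optimize import least_squares
im=dict(np.load('top.npz'))
M=[(87,-80,76.5,371,94),(68,-80,76.5,374,124),(52,-80,76.5,375,146),(33,-80,76.5,378,176),(102,-95,78,390,69),(87,108,76.5,86,119),(33,108,76.5,89,203),(68,108,76.5,88,150)]
M=np.array(M,float); uv=M[:,3:]/4-.375+[120,150]
f=lambda p:np.concatenate([proj(im,W(p,m[:3]))-q for m,q in zip(M,uv)])
p=least_squares(f,[.45,.2,0.05],loss='soft_l1').x
print(p,np.round(f(p).reshape(-1,2),1).tolist());print('home',W(p,[60,18,60]),'mouth',W(p,[60,-80,60]),'pivot',W(p,[102,-95,60]))
# depth: lips above deck in top & side
for n,b in(('top',(130,160,225,205)),('side',(165,235,250,325))):
    i=dict(np.load(n+'.npz'));P=cloud(i,*b);Q=P[(P[:,2]>.071)&(P[:,2]<.083)]
    c,s=np.cos(p[2]),np.sin(p[2]);d=(Q[:,:2]-p[:2])@np.array([[c,-s],[s,c]])*1000
    d=d[(d[:,0]>25)&(d[:,0]<95)&(d[:,1]>-78)&(d[:,1]<105)]
    h=np.histogram(d[:,1],6)[1]
    for a,bb in zip(h,h[1:]):
        e=d[(d[:,1]>=a)&(d[:,1]<bb)]; print(n,round((a+bb)/2),len(e),np.round(e[e[:,0]>60,0].mean(),1),np.round(e[e[:,0]<60,0].mean(),1),(np.percentile(e[:,0],[1,99])).round(1))
print(robot.state()['ee_pos'])
E
```

```text
[0.49323325 0.17492498 0.10401579] [[-0.1, 0.1], [-0.3, -0.3], [-0.0, 0.2], [-0.2, -0.1], [0.3, 0.1], [-0.1, 0.4], [0.5, -0.2], [-0.1, -0.2]]
home [0.55104006 0.19905739 0.06      ] mouth [0.56121523 0.10158706 0.06      ] pivot [0.60454566 0.09102892 0.06      ]
top -62 169 77.4 42.2 [33. 87.]
top -32 169 77.2 42.4 [33.4 86.3]
top -1 163 77.4 42.4 [33.2 86.3]
top 29 166 77.2 42.3 [33.1 86.3]
top 59 168 77.4 42.1 [32.8 86.3]
top 90 169 76.9 42.0 [33.  86.4]
side -62 136 78.8 44.0 [35.9 89. ]
side -32 151 79.0 44.2 [33.9 89.1]
side -1 153 79.0 43.9 [34.5 89.1]
side 29 160 79.0 43.7 [34.4 88.8]
side 59 174 78.7 43.9 [34.8 89.1]
side 90 180 79.1 43.7 [33.9 88.7]
[ 0.25754546 -0.59614927  0.19031483]
```

The griddle fit is good: yaw 0.104, latch at about 0.34 rad. Now I'll move above the latch post with the fingers part-open so they can cage it.

```bash
cat >> h.py <<'E'
def to(x,y,z,phi=None):
    s=robot.state(); q=s['eef_rot']; e=s['ee_pos']
    ph=2*np.arctan2(q[2],q[1]); ph=(ph+np.pi)%(2*np.pi)-np.pi
    d=np.array([x,y,z])-e; c,n=np.cos(ph),np.sin(ph)
    print('at',e.round(4),'phi',round(ph,4),'tilt',q[[0,3]].round(4),'-> tx %.4f ty %.4f tz %.4f'%(d[0]*c+d[1]*n,d[0]*n-d[1]*c,-d[2]),'rz(deg) %.2f'%(0 if phi is None else -np.degrees(phi-ph)),'F',s['contact_force'].round(1),'w',s['width'].round(4),'g',round(s['grasp_force'],1),'t',round(s['t'],2))
G=[.4935,.1750,.104]
def post(th): 
    P=W(G,[102,-95,107]); a=G[2]+th; return P[:2]-.092*np.array([np.cos(a),np.sin(a)])
E
python3 -m crank '[{"gripper":-0.16,"tx":0.015,"ty":-0.015},{"tx":0.0285,"ty":-0.028},{"tx":0.0285,"ty":-0.028},{"tx":0.0285,"ty":-0.028},{"tx":0.0285,"ty":-0.028},{"tx":0.0285,"ty":-0.028},{"tx":0.0285,"ty":-0.028},{"tx":0.0285,"ty":-0.028},{"tx":0.0285,"ty":-0.028},{"tx":0.0285,"ty":-0.028},{"tx":0.0285,"ty":-0.028},{"tx":0.0285,"ty":-0.028},{"tx":0.0285,"ty":-0.028},{"tx":0.0285,"ty":-0.028},{"tx":0.0285,"ty":-0.028},{"tx":0.0285,"ty":-0.028},{"tx":0.0285,"ty":-0.028},{"tx":0.0285,"ty":-0.028},{},{}]'
python3 -c "
from h import *
to(.5215,.0515,.088,.444)
im=snap('side');save(im,'side1.png',(120,150,360,330),3)"
```

```text
validation failed for argument at $[0]...
Traceback (most recent call last):
  File "h.py", line 25, in to
    print('at',e.round(4),'phi',round(ph,4),'tilt',q[[0,3]].round(4),'-> tx %.4f ty %.4f tz %.4f'%(d[0]*c+d[1]*n,d[0]*n-d[1]*c,-d[2]),'rz(deg) %.2f'%(0 if phi is None else -np.degrees(phi-ph)),'F',s['contact_force'].round(1),'w',s['width'].round(4),'g',round(s['grasp_force'],1),'t',round(s['t'],2))
                                                                                                                                                                                                                                     ^^^^^^^^^^^^^^^^
AttributeError: 'float' object has no attribute 'round'
```

```bash
sed -i "s/s\['width'\].round(4)/round(s['width'],4)/" h.py
python3 -m crank '[{"tx":0.015,"ty":-0.015,"tz":0,"rx":0,"ry":0,"rz":0,"gripper":-0.16}]'; python3 -m crank --help | head -20
```

```text
t: 0.2
ee_pos: [0.2647, -0.5777, 0.1904]
eef_rot: [-0.0, 0.979, 0.202, -0.0]
contact_force: [0.3, 0.7, -0.2]
width: 0.0912
grasp_force: 0.0invalid input: not JSON, or not a number
```

```bash

python3 -m crank '[{"tx":0.0285,"ty":-0.028,"tz":0,"rx":0,"ry":0,"rz":0,"gripper":-0.16},{"tx":0.0285,"ty":-0.028,"tz":0,"rx":0,"ry":0,"rz":0,"gripper":-0.16},{"tx":0.0285,"ty":-0.028,"tz":0,"rx":0,"ry":0,"rz":0,"gripper":-0.16},{"tx":0.0285,"ty":-0.028,"tz":0,"rx":0,"ry":0,"rz":0,"gripper":-0.16},{"tx":0.0285,"ty":-0.028,"tz":0,"rx":0,"ry":0,"rz":0,"gripper":-0.16},{"tx":0.0285,"ty":-0.028,"tz":0,"rx":0,"ry":0,"rz":0,"gripper":-0.16},{"tx":0.0285,"ty":-0.028,"tz":0,"rx":0,"ry":0,"rz":0,"gripper":-0.16},{"tx":0.0285,"ty":-0.028,"tz":0,"rx":0,"ry":0,"rz":0,"gripper":-0.16},{"tx":0.0285,"ty":-0.028,"tz":0,"rx":0,"ry":0,"rz":0,"gripper":-0.16},{"tx":0.0285,"ty":-0.028,"tz":0,"rx":0,"ry":0,"rz":0,"gripper":-0.16},{"tx":0.0285,"ty":-0.028,"tz":0,"rx":0,"ry":0,"rz":0,"gripper":-0.16},{"tx":0.0285,"ty":-0.028,"tz":0,"rx":0,"ry":0,"rz":0,"gripper":-0.16},{"tx":0.0285,"ty":-0.028,"tz":0,"rx":0,"ry":0,"rz":0,"gripper":-0.16},{"tx":0.0285,"ty":-0.028,"tz":0,"rx":0,"ry":0,"rz":0,"gripper":-0.16},{"tx":0.0285,"ty":-0.028,"tz":0,"rx":0,"ry":0,"rz":0,"gripper":-0.16},{"tx":0.0285,"ty":-0.028,"tz":0,"rx":0,"ry":0,"rz":0,"gripper":-0.16},{"tx":0.0285,"ty":-0.028,"tz":0,"rx":0,"ry":0,"rz":0,"gripper":-0.16},{"tx":0,"ty":0,"tz":0,"rx":0,"ry":0,"rz":0,"gripper":-0.16},{"tx":0,"ty":0,"tz":0,"rx":0,"ry":0,"rz":0,"gripper":-0.16}]'
python3 -c "
from h import *
to(.5215,.0515,.088,.444)
im=snap('side');save(im,'side1.png',(120,150,360,330),3)"
```

```text
t: 2.1
ee_pos: [0.5212, 0.0528, 0.1908]
eef_rot: [0.0, 0.979, 0.203, -0.001]
contact_force: [0.5, 0.3, 0.5]
width: 0.0399
grasp_force: 0.0
at [0.5212 0.0528 0.1908] phi 0.4097 tilt [ 0.0001 -0.0008] -> tx -0.0002 ty 0.0013 tz 0.1028 rz(deg) -1.96 F [0.5 0.3 0.5] w 0.0399 g 0.0 t 2.1
```

View pics/side1.png

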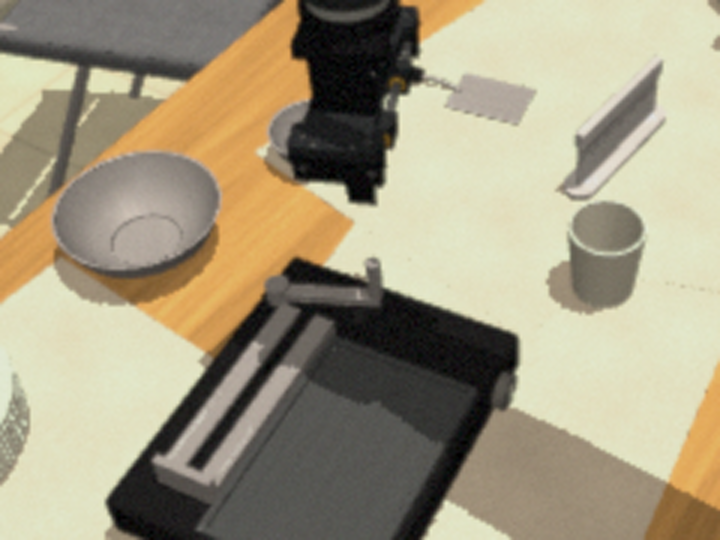

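The side view shows the gripper above the post, whose top is at crop (373,263). The latch is still partly open and the guard is standing untouched. I'll check the post position from this view, then descend.

```bash
python3 -c "
from h import *
im=dict(np.load('side.npz'));print(ray(im,373/3-.33+120,263/3-.33+150,.118))
for t in(.34,.6,1.05,1.4,1.75,0): print(t,post(t))"
python3 -m crank '[{"tx":0,"ty":0.001,"tz":0.035,"rx":0,"ry":0,"rz":-2,"gripper":-0.16},{"tx":0,"ty":0,"tz":0.035,"rx":0,"ry":0,"rz":0,"gripper":-0.16},{"tx":0,"ty":0,"tz":0,"rx":0,"ry":0,"rz":0,"gripper":-0.16},{"tx":0,"ty":0,"tz":0.016,"rx":0,"ry":0,"rz":0,"gripper":-0.16},{"tx":0,"ty":0,"tz":0.016,"rx":0,"ry":0,"rz":0,"gripper":-0.16},{"tx":0,"ty":0,"tz":0,"rx":0,"ry":0,"rz":0,"gripper":-0.16}]'
```

```text
[0.52221961 0.05573712 0.118     ]
0.34 [0.52173134 0.05158312]
0.6 [0.53468323 0.03155317]
1.05 [0.56756643 0.00697825]
1.4 [ 0.59867039 -0.00069265]
1.75 [0.63051893 0.00276699]
0 [0.51330817 0.08155142]
t: 2.75
ee_pos: [0.5207, 0.0509, 0.0877]
eef_rot: [-0.0, 0.976, 0.219, -0.002]
contact_force: [-1.0, -0.7, -0.3]
width: 0.04
grasp_force: 0.0
```

```bash

python3 -m crank '[{"tx":0.0004,"ty":0.0065,"tz":0,"rx":0,"ry":0,"rz":-4,"gripper":-0.16},{"tx":0.0009,"ty":0.0128,"tz":0,"rx":0,"ry":0,"rz":-8,"gripper":-0.16},{"tx":0.0009,"ty":0.0128,"tz":0,"rx":0,"ry":0,"rz":-8,"gripper":-0.16},{"tx":0.0009,"ty":0.0128,"tz":0,"rx":0,"ry":0,"rz":-8,"gripper":-0.16},{"tx":0.0009,"ty":0.0128,"tz":0,"rx":0,"ry":0,"rz":-8,"gripper":-0.16},{"tx":0.0009,"ty":0.0128,"tz":0,"rx":0,"ry":0,"rz":-8,"gripper":-0.16},{"tx":0.0009,"ty":0.0128,"tz":0,"rx":0,"ry":0,"rz":-8,"gripper":-0.16},{"tx":0.0009,"ty":0.0128,"tz":0,"rx":0,"ry":0,"rz":-8,"gripper":-0.16},{"tx":0.0009,"ty":0.0128,"tz":0,"rx":0,"ry":0,"rz":-8,"gripper":-0.16},{"tx":0.0009,"ty":0.0128,"tz":0,"rx":0,"ry":0,"rz":-8,"gripper":-0.16},{"tx":0.0009,"ty":0.0128,"tz":0,"rx":0,"ry":0,"rz":-8,"gripper":-0.16},{"tx":0.0004,"ty":0.0065,"tz":0,"rx":0,"ry":0,"rz":-4,"gripper":-0.16},{"tx":0,"ty":0,"tz":0,"rx":0,"ry":0,"rz":0,"gripper":-0.16}]'
python3 -c "
from h import *
print(post(1.9)); to(*post(1.9),.2)"
```

```text
t: 4.05
ee_pos: [0.643, 0.0064, 0.0904]
eef_rot: [0.001, 0.549, 0.836, 0.0]
contact_force: [-0.2, 0.7, -0.2]
width: 0.0399
grasp_force: 0.0
[0.6434309  0.00760063]
at [0.643  0.0064 0.0904] phi 1.9786 tilt [0.0007 0.0004] -> tx 0.0009 ty 0.0009 tz -0.1096 rz(deg) 0.00 F [-0.2  0.7 -0.2] w 0.0399 g 0.0 t 4.05
```

```bash

python3 -m crank '[{"tx":0,"ty":0,"tz":-0.02,"rx":0,"ry":0,"rz":0,"gripper":-0.16},{"tx":0,"ty":0,"tz":-0.045,"rx":0,"ry":0,"rz":0,"gripper":-0.16},{"tx":0,"ty":0,"tz":-0.045,"rx":0,"ry":0,"rz":0,"gripper":-0.16},{"tx":-0.0207,"ty":-0.0298,"tz":0,"rx":0,"ry":0,"rz":0,"gripper":0.2},{"tx":-0.0207,"ty":-0.0298,"tz":0,"rx":0,"ry":0,"rz":0,"gripper":0.2},{"tx":-0.0207,"ty":-0.0298,"tz":0,"rx":0,"ry":0,"rz":0,"gripper":0.2},{"tx":-0.0207,"ty":-0.0298,"tz":0,"rx":0,"ry":0,"rz":0,"gripper":0.2},{"tx":-0.0207,"ty":-0.0298,"tz":0,"rx":0,"ry":0,"rz":0,"gripper":0.2},{"tx":-0.0207,"ty":-0.0298,"tz":0,"rx":0,"ry":0,"rz":0,"gripper":0.2},{"tx":-0.0207,"ty":-0.0298,"tz":0,"rx":0,"ry":0,"rz":0,"gripper":0.2},{"tx":-0.0207,"ty":-0.0298,"tz":0,"rx":0,"ry":0,"rz":0,"gripper":0.2},{"tx":-0.0207,"ty":-0.0298,"tz":0,"rx":0,"ry":0,"rz":0,"gripper":0.2},{"tx":-0.0207,"ty":-0.0298,"tz":0,"rx":0,"ry":0,"rz":0,"gripper":0.2},{"tx":0,"ty":0,"tz":0,"rx":0,"ry":0,"rz":7.2,"gripper":0.2},{"tx":0,"ty":0,"tz":0,"rx":0,"ry":0,"rz":7.2,"gripper":0.2},{"tx":0,"ty":0,"tz":0,"rx":0,"ry":0,"rz":7.2,"gripper":0.2},{"tx":0,"ty":0,"tz":0,"rx":0,"ry":0,"rz":7.2,"gripper":0.2},{"tx":0,"ty":0,"tz":0,"rx":0,"ry":0,"rz":0,"gripper":0.2}]'
python3 - <<'E'
from h import *
to(.4518,-.302,.056,1.474)
im=snap('side');save(im,'side2.png',(150,130,400,300),3)
P=cloud(im,130,190,280,330);Q=P[(P[:,2]>.1)&(P[:,2]<.125)&(P[:,0]>.48)&(P[:,0]<.68)&(P[:,1]>-.03)&(P[:,1]<.11)];print(len(Q),Q.mean(0) if len(Q) else'')
E
```

```text
t: 5.85
ee_pos: [0.4502, -0.3019, 0.2001]
eef_rot: [0.001, 0.74, 0.672, 0.0]
contact_force: [-0.3, -0.0, -0.2]
width: 0.0571
grasp_force: 0.0
at [ 0.4502 -0.3019  0.2001] phi 1.4745 tilt [0.0005 0.0001] -> tx 0.0000 ty 0.0016 tz 0.1441 rz(deg) 0.03 F [-0.3 -0.  -0.2] w 0.0571 g 0.0 t 5.85
34 [0.62739102 0.00768538 0.11126677]
```

View pics/side2.png

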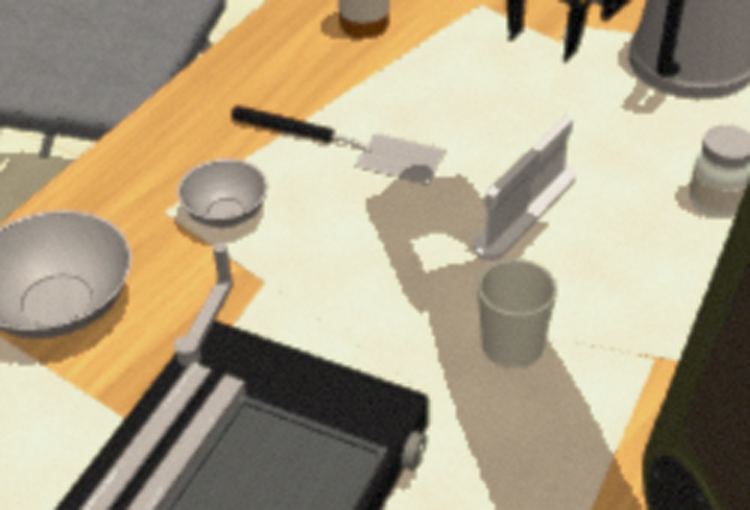

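The latch now stands clear, with its post at crop (221,252) or about 1.75 rad, and the fingers are over the guard at crop (530,190). I'll descend and pinch the rail.

```bash

python3 -m crank '[{"tx":0,"ty":0.0016,"tz":0.034,"rx":0,"ry":0,"rz":0,"gripper":0.2},{"tx":0,"ty":0,"tz":0.04,"rx":0,"ry":0,"rz":0,"gripper":0.2},{"tx":0,"ty":0,"tz":0.03,"rx":0,"ry":0,"rz":0,"gripper":0.2},{"tx":0,"ty":0,"tz":0.02,"rx":0,"ry":0,"rz":0,"gripper":0.2},{"tx":0,"ty":0,"tz":0.02,"rx":0,"ry":0,"rz":0,"gripper":0.2},{"tx":0,"ty":0,"tz":0,"rx":0,"ry":0,"rz":0,"gripper":0.2},{"tx":0,"ty":0,"tz":0,"rx":0,"ry":0,"rz":0,"gripper":-0.5},{"tx":0,"ty":0,"tz":0,"rx":0,"ry":0,"rz":0,"gripper":-0.5},{"tx":0,"ty":0,"tz":0,"rx":0,"ry":0,"rz":0,"gripper":-0.5},{"tx":0,"ty":0,"tz":0,"rx":0,"ry":0,"rz":0,"gripper":-1},{"tx":0,"ty":0,"tz":0,"rx":0,"ry":0,"rz":0,"gripper":-1},{"tx":0,"ty":0,"tz":0,"rx":0,"ry":0,"rz":0,"gripper":-1},{"tx":0,"ty":0,"tz":0,"rx":0,"ry":0,"rz":0,"gripper":-1},{"tx":0,"ty":0,"tz":0,"rx":0,"ry":0,"rz":0,"gripper":-1}]' 40
python3 -c "
from h import *
to(.45,-.302,.055)"
```

```text
t: 7.3
ee_pos: [0.4523, -0.3021, 0.0558]
eef_rot: [0.0, 0.74, 0.673, 0.0]
contact_force: [1.0, 0.7, 0.1]
width: 0.0117
grasp_force: 40.0
at [ 0.4523 -0.3021  0.0558] phi 1.4759 tilt [0.0004 0.0002] -> tx -0.0001 ty -0.0023 tz 0.0008 rz(deg) 0.00 F [1.  0.7 0.1] w 0.0117 g 40.0 t 7.3
```

```bash

python3 -m crank '[{"tx":0,"ty":0,"tz":-0.02,"rx":0,"ry":0,"rz":0,"gripper":-1},{"tx":0,"ty":0,"tz":-0.035,"rx":0,"ry":0,"rz":0,"gripper":-1},{"tx":0,"ty":0,"tz":-0.045,"rx":0,"ry":0,"rz":0,"gripper":-1},{"tx":0,"ty":0,"tz":-0.045,"rx":0,"ry":0,"rz":0,"gripper":-1},{"tx":0.0162,"ty":0.0047,"tz":0,"rx":0,"ry":0,"rz":0,"gripper":-1},{"tx":0.03,"ty":0.0086,"tz":0,"rx":0,"ry":0,"rz":0,"gripper":-1},{"tx":0.03,"ty":0.0086,"tz":0,"rx":0,"ry":0,"rz":0,"gripper":-1},{"tx":0.03,"ty":0.0086,"tz":0,"rx":0,"ry":0,"rz":0,"gripper":-1},{"tx":0.03,"ty":0.0086,"tz":0,"rx":0,"ry":0,"rz":0,"gripper":-1},{"tx":0.03,"ty":0.0087,"tz":0,"rx":0,"ry":0,"rz":0,"gripper":-1},{"tx":0.03,"ty":0.0087,"tz":0,"rx":0,"ry":0,"rz":0,"gripper":-1},{"tx":0.03,"ty":0.0087,"tz":0,"rx":0,"ry":0,"rz":0,"gripper":-1},{"tx":0.03,"ty":0.0087,"tz":0,"rx":0,"ry":0,"rz":0,"gripper":-1},{"tx":0.03,"ty":0.0087,"tz":0,"rx":0,"ry":0,"rz":0,"gripper":-1},{"tx":0.0162,"ty":0.0047,"tz":0,"rx":0,"ry":0,"rz":-3.8,"gripper":-1},{"tx":0,"ty":0,"tz":0,"rx":0,"ry":0,"rz":-3.8,"gripper":-1},{"tx":0,"ty":0,"tz":0,"rx":0,"ry":0,"rz":-3.8,"gripper":-1},{"tx":0,"ty":0,"tz":0,"rx":0,"ry":0,"rz":0,"gripper":-1},{"tx":0,"ty":0,"tz":0,"rx":0,"ry":0,"rz":0,"gripper":-1}]'
python3 - <<'E'
from h import *
w=W(G,[60,-182,0]); to(w[0],w[1],.117,1.675)
im=snap('side');save(im,'side3.png',(130,150,330,300),4)
im=snap('top');save(im,'top3.png',(120,130,300,265),4)
E
```

```text
t: 9.2
ee_pos: [0.5665, -0.0089, 0.1988]
eef_rot: [-0.001, 0.67, 0.743, -0.001]
contact_force: [-0.3, 0.4, -2.9]
width: 0.0117
grasp_force: 40.0
at [ 0.5665 -0.0089  0.1988] phi 1.6737 tilt [-0.0011 -0.0008] -> tx 0.0085 ty 0.0064 tz 0.0818 rz(deg) -0.07 F [-0.3  0.4 -2.9] w 0.0117 g 40.0 t 9.2
```

View pics/side3.png

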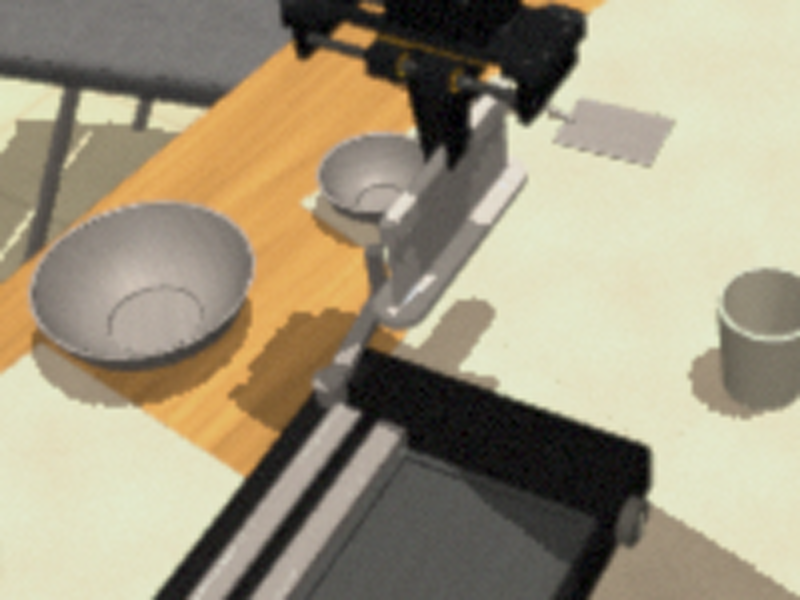

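The side view shows the guard held upright with its leading end at crop (400,318), short of the open mouth, and the latch clear on the left. I'll check each camera's bias against the held rail, whose position I know.

```bash
python3 - <<'E'
from h import *
s=robot.state();e=s['ee_pos'];q=s['eef_rot'];ph=2*np.arctan2(q[2],q[1])
ax=np.array([np.sin(ph),-np.cos(ph)]);ay=np.array([np.cos(ph),np.sin(ph)])
top=e[2]-.0558+.085
for n,b in(('side',(130,150,330,260)),('top',(140,140,300,230))):
    im=dict(np.load(n+'.npz'));P=cloud(im,*b);d=P[:,:2]-e[:2];x=d@ax*1000;y=d@ay*1000
    m=(abs(P[:,2]-top)<.004)&(abs(x)<14)&(abs(y)<95)&(abs(y)>24)
    if m.sum()>5:
        f=y[m]>0;print(n,m.sum(),'x mean front',x[m][f].mean(),'back',x[m][~f].mean() if (~f).any() else'','y range',y[m].min(),y[m].max(),'z',(P[m,2]).mean()-top)
    m=(abs(P[:,2]-(top-.077))<.004)&(abs(x)<25)&(abs(y)<100)
    print(n,'foot',m.sum(),np.percentile(x[m],[1,99]) if m.any() else'',y[m].min() if m.any() else'',y[m].max() if m.any() else'')
E
```

```text
side 105 x mean front -1.9313141706678882 back -2.8046322251702573 y range -77.87802509560046 80.98033360612102 z -0.0014257246302407378
side foot 360 [-18.18521748  16.91527156] -89.97300895563453 90.19118810648867
top 122 x mean front -2.8967033758995195 back -3.119776669673962 y range -79.32464419830055 78.4627971091473 z -0.0012620699357641096
top foot 200 [-19.36447741  15.99158561] -89.81172856419336 89.99328682927485
```

```bash

python3 -m crank '[{"tx":0.0085,"ty":0.0079,"tz":0,"rx":0,"ry":0,"rz":0,"gripper":-1},{"tx":0,"ty":0,"tz":0.03,"rx":0,"ry":0,"rz":0,"gripper":-1},{"tx":0,"ty":0,"tz":0.03,"rx":0,"ry":0,"rz":0,"gripper":-1},{"tx":0,"ty":0,"tz":0.0195,"rx":0,"ry":0,"rz":0,"gripper":-1},{"tx":0,"ty":0,"tz":0,"rx":0,"ry":0,"rz":0,"gripper":-1},{"tx":0,"ty":0,"tz":0,"rx":0,"ry":0,"rz":0,"gripper":-1}]'
python3 - <<'E'
from h import *
w=W(G,[61.5,-160,0]); to(w[0],w[1],.1173,1.675)
E
```

```text
t: 9.9
ee_pos: [0.5748, 0.0005, 0.1213]
eef_rot: [-0.0, 0.669, 0.743, 0.0]
contact_force: [-0.6, 0.1, -2.6]
width: 0.0113
grasp_force: 40.0
at [5.748e-01 5.000e-04 1.213e-01] phi 1.6747 tilt [-0.0001  0.0002] -> tx 0.0220 ty -0.0013 tz 0.0040 rz(deg) -0.01 F [-0.6  0.1 -2.6] w 0.0113 g 40.0 t 9.9
```

```bash

python3 -m crank '[{"tx":0,"ty":-0.001,"tz":0.004,"rx":0,"ry":0,"rz":0,"gripper":-1},{"tx":0.005,"ty":0,"tz":0,"rx":0,"ry":0,"rz":0,"gripper":-1},{"tx":0.005,"ty":0,"tz":0,"rx":0,"ry":0,"rz":0,"gripper":-1},{"tx":0.005,"ty":0,"tz":0,"rx":0,"ry":0,"rz":0,"gripper":-1},{"tx":0.005,"ty":0,"tz":0,"rx":0,"ry":0,"rz":0,"gripper":-1},{"tx":0.005,"ty":0,"tz":0,"rx":0,"ry":0,"rz":0,"gripper":-1},{"tx":0,"ty":0,"tz":0,"rx":0,"ry":0,"rz":0,"gripper":-1}]'
python3 - <<'E'
from h import *
w=W(G,[61.5,-120,0]); to(w[0],w[1],.1173,1.675)
E
```

```text
t: 10.6
ee_pos: [0.5707, 0.0256, 0.117]
eef_rot: [-0.0, 0.669, 0.743, 0.0]
contact_force: [0.2, 0.2, -3.9]
width: 0.0117
grasp_force: 40.0
at [0.5707 0.0256 0.117 ] phi 1.6758 tilt [-0.0001  0.0001] -> tx 0.0366 ty 0.0002 tz -0.0003 rz(deg) 0.04 F [ 0.2  0.2 -3.9] w 0.0117 g 40.0 t 10.6
```

```bash

python3 -m crank '[{"tx":0.008,"ty":0,"tz":0,"rx":0,"ry":0,"rz":0,"gripper":-1},{"tx":0.01,"ty":0,"tz":0,"rx":0,"ry":0,"rz":0,"gripper":-1},{"tx":0.01,"ty":0,"tz":0,"rx":0,"ry":0,"rz":0,"gripper":-1},{"tx":0.009,"ty":0,"tz":0,"rx":0,"ry":0,"rz":0,"gripper":-1},{"tx":0,"ty":0,"tz":0,"rx":0,"ry":0,"rz":0,"gripper":-1}]'
python3 - <<'E'
from h import *
w=W(G,[61.5,-10,0]); to(w[0],w[1],.1173,1.675); print(robot.state()['wrist_torque'].round(2))
im=snap('side');save(im,'side4.png',(150,180,330,315),4)
E
```

```text
t: 11.1
ee_pos: [0.5668, 0.063, 0.1169]
eef_rot: [-0.0, 0.669, 0.743, 0.0]
contact_force: [-0.1, -0.6, -3.5]
width: 0.0112
grasp_force: 40.0
at [0.5668 0.063  0.1169] phi 1.6766 tilt [-0.0001  0.0001] -> tx 0.1090 ty 0.0004 tz -0.0004 rz(deg) 0.09 F [-0.1 -0.6 -3.5] w 0.0112 g 40.0 t 11.1
[-0.03 -0.12  0.  ]
```

View pics/side4.png

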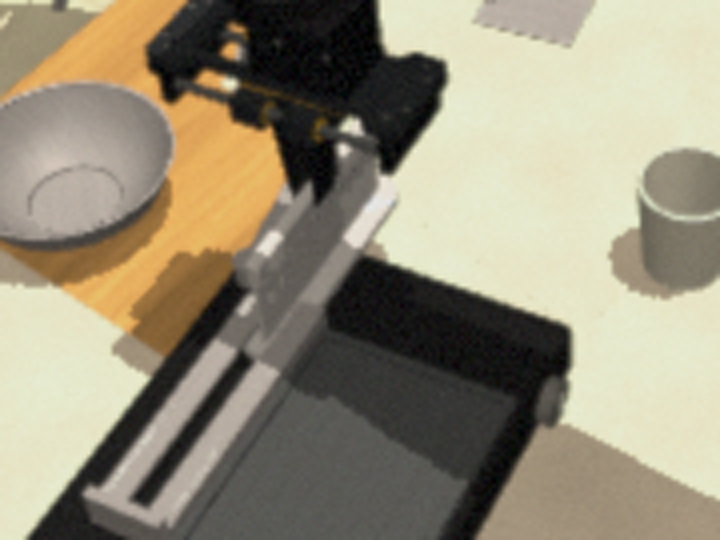

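The foot is in the track, with the panel running along the slot at crop (270,330) and no side force. I'll go on to about 28 mm short of home, then advance slowly to contact.

```bash

python3 -m crank '[{"tx":0.01,"ty":0,"tz":0,"rx":0,"ry":0,"rz":0,"gripper":-1},{"tx":0.015,"ty":0,"tz":0,"rx":0,"ry":0,"rz":0,"gripper":-1},{"tx":0.015,"ty":0,"tz":0,"rx":0,"ry":0,"rz":0,"gripper":-1},{"tx":0.015,"ty":0,"tz":0,"rx":0,"ry":0,"rz":0,"gripper":-1},{"tx":0.015,"ty":0,"tz":0,"rx":0,"ry":0,"rz":0,"gripper":-1},{"tx":0.015,"ty":0,"tz":0,"rx":0,"ry":0,"rz":0,"gripper":-1},{"tx":0.015,"ty":0,"tz":0,"rx":0,"ry":0,"rz":0,"gripper":-1},{"tx":0.009,"ty":0,"tz":0,"rx":0,"ry":0,"rz":0,"gripper":-1},{"tx":0.006,"ty":0,"tz":0,"rx":0,"ry":0,"rz":0,"gripper":-1},{"tx":0.006,"ty":0,"tz":0,"rx":0,"ry":0,"rz":0,"gripper":-1},{"tx":0.006,"ty":0,"tz":0,"rx":0,"ry":0,"rz":0,"gripper":-1},{"tx":0,"ty":0,"tz":0,"rx":0,"ry":0,"rz":0,"gripper":-1}]'
python3 - <<'E'
from h import *
w=W(G,[61.5,18,0]); to(w[0],w[1],.1165,1.675)
E
```

```text
t: 12.35
ee_pos: [0.5538, 0.1884, 0.117]
eef_rot: [-0.0, 0.669, 0.743, 0.0]
contact_force: [0.6, -1.0, -3.2]
width: 0.0112
grasp_force: 40.0
at [0.5538 0.1884 0.117 ] phi 1.6752 tilt [-0.      0.0001] -> tx 0.0109 ty 0.0002 tz 0.0005 rz(deg) 0.01 F [ 0.6 -1.  -3.2] w 0.0112 g 40.0 t 12.35
```

```bash

python3 -m crank '[{"tx":0.003,"ty":0,"tz":0.0005,"rx":0,"ry":0,"rz":0,"gripper":-1},{"tx":0.003,"ty":0,"tz":0.0005,"rx":0,"ry":0,"rz":0,"gripper":-1},{"tx":0.002,"ty":0,"tz":0,"rx":0,"ry":0,"rz":0,"gripper":-1},{"tx":0.001,"ty":0,"tz":0,"rx":0,"ry":0,"rz":0,"gripper":-1},{"tx":0.001,"ty":0,"tz":0,"rx":0,"ry":0,"rz":0,"gripper":-1},{"tx":0,"ty":0,"tz":0,"rx":0,"ry":0,"rz":0,"gripper":-1}]'
python3 -m crank '[{"tx":0.001,"ty":0,"tz":0,"rx":0,"ry":0,"rz":0,"gripper":-1},{"tx":0.001,"ty":0,"tz":0,"rx":0,"ry":0,"rz":0,"gripper":-1},{"tx":0,"ty":0,"tz":0,"rx":0,"ry":0,"rz":0,"gripper":-1}]'
python3 -c "
from h import *
w=W(G,[61.5,18,0]); to(w[0],w[1],.1165,1.675)"
```

```text
t: 12.95
ee_pos: [0.5528, 0.198, 0.116]
eef_rot: [0.0, 0.669, 0.743, 0.0]
contact_force: [0.2, -0.4, -3.1]
width: 0.0114
grasp_force: 40.0
t: 13.25
ee_pos: [0.5525, 0.2, 0.116]
eef_rot: [-0.0, 0.669, 0.743, -0.0]
contact_force: [-0.6, -0.5, -2.5]
width: 0.0114
grasp_force: 40.0
at [0.5525 0.2    0.116 ] phi 1.675 tilt [-0. -0.] -> tx -0.0008 ty 0.0002 tz -0.0005 rz(deg) 0.00 F [-0.6 -0.5 -2.5] w 0.0114 g 40.0 t 13.25
```

Still no contact, so I keep creeping until the stop pushes back.

```bash

python3 -m crank '[{"tx":0.001,"ty":0,"tz":0,"rx":0,"ry":0,"rz":0,"gripper":-1},{"tx":0.001,"ty":0,"tz":0,"rx":0,"ry":0,"rz":0,"gripper":-1},{"tx":0,"ty":0,"tz":0,"rx":0,"ry":0,"rz":0,"gripper":-1}]'
python3 -m crank '[{"tx":0.001,"ty":0,"tz":0,"rx":0,"ry":0,"rz":0,"gripper":-1},{"tx":0.001,"ty":0,"tz":0,"rx":0,"ry":0,"rz":0,"gripper":-1},{"tx":0,"ty":0,"tz":0,"rx":0,"ry":0,"rz":0,"gripper":-1}]'
```

```text
t: 13.55
ee_pos: [0.5523, 0.202, 0.116]
eef_rot: [0.0, 0.669, 0.743, 0.0]
contact_force: [0.1, 0.1, -3.7]
width: 0.0113
grasp_force: 40.0
t: 13.85
ee_pos: [0.5526, 0.2031, 0.1165]
eef_rot: [0.001, 0.669, 0.743, -0.0]
contact_force: [-0.1, -5.5, -0.0]
width: 0.0118
grasp_force: 40.0
```

```bash

python3 -m crank '[{"tx":0.001,"ty":0,"tz":0,"rx":0,"ry":0,"rz":0,"gripper":-1},{"tx":0,"ty":0,"tz":0,"rx":0,"ry":0,"rz":0,"gripper":-1}]'
python3 -m crank '[{"tx":0.0005,"ty":0,"tz":0.0005,"rx":0,"ry":0,"rz":0,"gripper":-1},{"tx":0,"ty":0,"tz":0,"rx":0,"ry":0,"rz":0,"gripper":-1}]'
```

```text
t: 14.05
ee_pos: [0.5527, 0.2035, 0.1168]
eef_rot: [0.001, 0.669, 0.743, -0.001]
contact_force: [-0.7, -7.3, 1.0]
width: 0.0115
grasp_force: 40.0
t: 14.25
ee_pos: [0.553, 0.2035, 0.1168]
eef_rot: [0.002, 0.669, 0.743, -0.001]
contact_force: [0.2, -8.3, 2.3]
width: 0.0114
grasp_force: 40.0
```

```bash

python3 -m crank '[{"tx":0,"ty":0,"tz":0.0005,"rx":0,"ry":0,"rz":0,"gripper":-1},{"tx":0,"ty":0,"tz":0,"rx":0,"ry":0,"rz":0,"gripper":-1},{"tx":0,"ty":0,"tz":0,"rx":0,"ry":0,"rz":0,"gripper":-1}]' 4
python3 -m crank '[{"tx":0,"ty":0,"tz":0,"rx":0,"ry":0,"rz":0,"gripper":-0.5},{"tx":0,"ty":0,"tz":0,"rx":0,"ry":0,"rz":0,"gripper":-0.5},{"tx":0,"ty":0,"tz":0,"rx":0,"ry":0,"rz":0,"gripper":-0.5},{"tx":0,"ty":0,"tz":-0.02,"rx":0,"ry":0,"rz":0,"gripper":-0.5},{"tx":0,"ty":0,"tz":-0.04,"rx":0,"ry":0,"rz":0,"gripper":-0.5},{"tx":0,"ty":0,"tz":-0.03,"rx":0,"ry":0,"rz":0,"gripper":-0.5},{"tx":-0.04,"ty":0,"tz":0,"rx":0,"ry":0,"rz":0,"gripper":-0.5},{"tx":-0.04,"ty":0,"tz":0,"rx":0,"ry":0,"rz":0,"gripper":-0.5},{"tx":-0.04,"ty":0,"tz":0,"rx":0,"ry":0,"rz":0,"gripper":-0.5},{"tx":-0.04,"ty":0,"tz":0,"rx":0,"ry":0,"rz":0,"gripper":-0.5},{"tx":-0.04,"ty":0,"tz":0,"rx":0,"ry":0,"rz":0,"gripper":-0.5},{"tx":0,"ty":0,"tz":0,"rx":0,"ry":0,"rz":0,"gripper":-0.5}]'
python3 - <<'E'
from h import *
im=snap('side');save(im,'side5.png',(150,200,330,335),4)
c,s=np.cos(G[2]),np.sin(G[2])
P=cloud(im,150,180,330,335);d=(P[:,:2]-G[:2])@np.array([[c,-s],[s,c]])*1000
m=(abs(P[:,2]-.144)<.005)&(abs(d[:,0]-60)<14);print('rail',m.sum(),d[m,0].mean(),d[m,1].min(),d[m,1].max(),P[m,2].mean())
for lo,hi in((-70,-30),(30,90)):
    k=m&(d[:,1]>lo)&(d[:,1]<hi);print(lo,d[k,0].mean(),P[k,2].mean())
m=(P[:,2]>.083)&(d[:,1]>100)&(d[:,1]<125)&(d[:,0]>30)&(d[:,0]<95);print('stop',m.sum(),np.percentile(d[m,1],[2,50,98]))
m=(P[:,2]>.1)&(P[:,2]<.125)&(d[:,0]>90)&(d[:,1]<-100);print('post',d[m].mean(0),m.sum())
to(*post(1.9),.088,1.98)
E
```

```text
t: 14.55
ee_pos: [0.5532, 0.2046, 0.1163]
eef_rot: [0.001, 0.669, 0.743, 0.001]
contact_force: [0.9, -5.2, 1.9]
width: 0.0123
grasp_force: 4.0
t: 15.75
ee_pos: [0.5731, 0.003, 0.2049]
eef_rot: [0.0, 0.671, 0.741, -0.0]
contact_force: [-0.1, 0.2, 0.0]
width: 0.0239
grasp_force: 0.0
rail 300 60.65335676478896 -57.6413285292266 101.73070952676188 0.14361209125077581
-70 60.01375291211568 0.14354345585652625
30 60.6533185485433 0.14377613755374005
stop 104 [100.26588889 115.67336007 119.42937073]
post [ 115.88785407 -180.54415476] 33
at [0.5729 0.005  0.2049] phi 1.6715 tilt [-0.0002  0.0003] -> tx -0.0045 ty 0.0704 tz 0.1169 rz(deg) -17.68 F [ 0.5  0.8 -0.9] w 0.0236 g 0.0 t 15.8
```

View pics/side5.png

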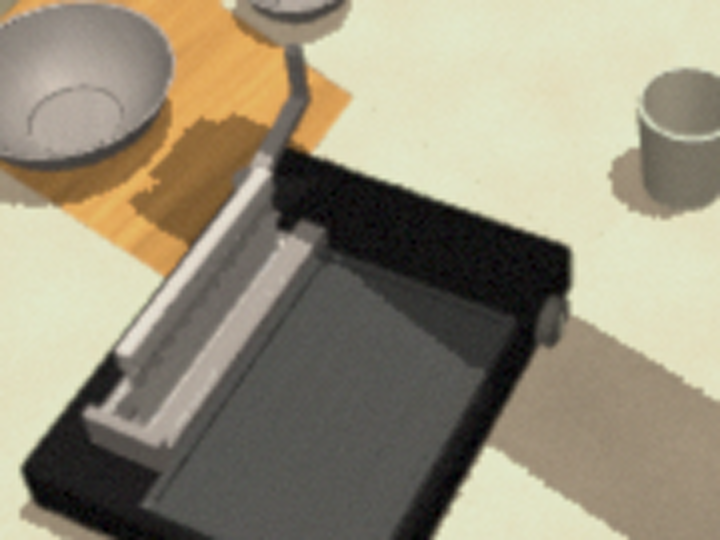

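The guard sits down in the track against the stop, with its rail at crop (195,265), and the latch is still open with its post top at (292,50). I'll check the stop and mouth positions in the same camera frame so the bias cancels.

```bash
python3 - <<'E'
from h import *
im=dict(np.load('side.npz'));c,s=np.cos(G[2]),np.sin(G[2])
P=cloud(im,150,180,330,335);d=(P[:,:2]-G[:2])@np.array([[c,-s],[s,c]])*1000
m=(abs(P[:,2]-.09)<.0035)&(d[:,1]>95)&(d[:,1]<135)&(d[:,0]>28)&(d[:,0]<95);print('stop top',m.sum(),np.sort(d[m,1]).round(0))
m=(abs(P[:,2]-.0765)<.003)&(d[:,0]>34)&(d[:,0]<50)&(d[:,1]<0)&(d[:,1]>-100);print('lip mouth end y',np.sort(d[m,1])[:6])
E
```

```text
stop top 75 [ 98.  98.  98.  99. 110. 110. 111. 111. 111. 111. 111. 112. 112. 112.
 112. 112. 112. 113. 113. 113. 113. 113. 113. 114. 114. 114. 114. 114.
 114. 114. 114. 114. 114. 114. 114. 115. 115. 115. 115. 115. 115. 116.
 116. 116. 116. 116. 116. 116. 116. 116. 117. 117. 117. 117. 117. 117.
 117. 117. 117. 118. 118. 118. 118. 118. 118. 118. 118. 118. 119. 119.
 119. 119. 119. 119. 119.]
lip mouth end y [-77.74061572 -75.50005103 -75.11842022 -74.93281898 -73.44290584
 -72.60239983]
```

The guard's end lies at about 111 to 112 mm and the stop face at about 111 mm in the same view, so it is home. Now the latch: I'll get the corrected griddle pose and the approach to the post.

```bash
sed -i 's/^G=.*/G=[.4946,.1786,.104]/' h.py; python3 -c "
from h import *
print(post(1.71));to(*post(1.71),.09,1.814)"
```

```text
[0.6280659  0.00540961]
at [0.5729 0.005  0.2049] phi 1.6715 tilt [-0.0002  0.0003] -> tx -0.0051 ty 0.0549 tz 0.1149 rz(deg) -8.16 F [ 0.5  0.8 -0.9] w 0.0236 g 0.0 t 15.8
```

```bash

python3 -m crank '[{"tx":-0.0025,"ty":0.0275,"tz":0,"rx":0,"ry":0,"rz":0,"gripper":-0.16},{"tx":-0.0025,"ty":0.0275,"tz":0,"rx":0,"ry":0,"rz":0,"gripper":-0.16},{"tx":0,"ty":0,"tz":0,"rx":0,"ry":0,"rz":-8.1,"gripper":-0.16},{"tx":0,"ty":0,"tz":0,"rx":0,"ry":0,"rz":0,"gripper":-0.16},{"tx":0,"ty":0,"tz":0.03,"rx":0,"ry":0,"rz":0,"gripper":-0.16},{"tx":0,"ty":0,"tz":0.03,"rx":0,"ry":0,"rz":0,"gripper":-0.16},{"tx":0,"ty":0,"tz":0,"rx":0,"ry":0,"rz":0,"gripper":-0.16}]'
python3 -c "
from h import *
to(*post(1.71),.09,1.814)"
```

```text
t: 16.5
ee_pos: [0.6242, 0.0086, 0.1397]
eef_rot: [-0.004, 0.616, 0.788, -0.002]
contact_force: [-0.9, 0.5, -0.9]
width: 0.04
grasp_force: 0.0
at [0.6242 0.0086 0.1397] phi 1.8149 tilt [-0.004  -0.0024] -> tx -0.0040 ty 0.0030 tz 0.0497 rz(deg) 0.05 F [-0.9  0.5 -0.9] w 0.04 g 0.0 t 16.5
```

```bash

python3 -m crank '[{"tx":-0.004,"ty":0.003,"tz":0,"rx":0,"ry":0,"rz":0,"gripper":-0.16},{"tx":0,"ty":0,"tz":0.015,"rx":0,"ry":0,"rz":0,"gripper":-0.16},{"tx":0,"ty":0,"tz":0.015,"rx":0,"ry":0,"rz":0,"gripper":-0.16},{"tx":0,"ty":0,"tz":0.019,"rx":0,"ry":0,"rz":0,"gripper":-0.16},{"tx":0,"ty":0,"tz":0,"rx":0,"ry":0,"rz":0,"gripper":-0.16},{"tx":-0.0004,"ty":-0.0065,"tz":0,"rx":0,"ry":0,"rz":4,"gripper":-0.16},{"tx":0,"ty":0,"tz":0,"rx":0,"ry":0,"rz":0,"gripper":-0.16}]'
python3 -c "
from h import *
to(*post(1.64),.09,1.744)"
```

```text
t: 17.2
ee_pos: [0.6255, 0.002, 0.0963]
eef_rot: [0.0, 0.642, 0.766, 0.0]
contact_force: [0.0, 0.2, 0.2]
width: 0.0398
grasp_force: 0.0
at [0.6255 0.002  0.0963] phi 1.7461 tilt [0. 0.] -> tx 0.0027 ty -0.0033 tz 0.0063 rz(deg) 0.12 F [0.  0.2 0.2] w 0.0398 g 0.0 t 17.2
```

```bash

python3 -m crank '[{"tx":0.0027,"ty":-0.0033,"tz":0.005,"rx":0,"ry":0,"rz":0,"gripper":-0.16},{"tx":0.0004,"ty":-0.0065,"tz":0,"rx":0,"ry":0,"rz":4,"gripper":-0.16},{"tx":0.0009,"ty":-0.0128,"tz":0,"rx":0,"ry":0,"rz":8,"gripper":-0.16},{"tx":0.0009,"ty":-0.0128,"tz":0,"rx":0,"ry":0,"rz":8,"gripper":-0.16},{"tx":0.0009,"ty":-0.0128,"tz":0,"rx":0,"ry":0,"rz":8,"gripper":-0.16},{"tx":0.0009,"ty":-0.0128,"tz":0,"rx":0,"ry":0,"rz":8,"gripper":-0.16},{"tx":0.0009,"ty":-0.0128,"tz":0,"rx":0,"ry":0,"rz":8,"gripper":-0.16},{"tx":0.0009,"ty":-0.0128,"tz":0,"rx":0,"ry":0,"rz":8,"gripper":-0.16},{"tx":0.0009,"ty":-0.0128,"tz":0,"rx":0,"ry":0,"rz":8,"gripper":-0.16},{"tx":0.0009,"ty":-0.0128,"tz":0,"rx":0,"ry":0,"rz":8,"gripper":-0.16},{"tx":0.0009,"ty":-0.0128,"tz":0,"rx":0,"ry":0,"rz":8,"gripper":-0.16},{"tx":0.0009,"ty":-0.0128,"tz":0,"rx":0,"ry":0,"rz":8,"gripper":-0.16},{"tx":0,"ty":0,"tz":0,"rx":0,"ry":0,"rz":0,"gripper":-0.16}]'
python3 -c "
from h import *
print(post(0));to(*post(0.05),.09,.154)"
```

```text
t: 18.5
ee_pos: [0.5171, 0.0705, 0.0912]
eef_rot: [-0.0, 0.99, 0.141, 0.0]
contact_force: [0.0, 0.4, -0.1]
width: 0.0402
grasp_force: 0.0
[0.51440817 0.08515142]
at [0.5171 0.0705 0.0912] phi 0.2831 tilt [-0.0001  0.0003] -> tx 0.0008 ty -0.0103 tz 0.0012 rz(deg) 7.40 F [ 0.   0.4 -0.1] w 0.0402 g 0.0 t 18.5
```

```bash

python3 -m crank '[{"tx":0.0008,"ty":-0.0103,"tz":0,"rx":0,"ry":0,"rz":7.4,"gripper":-0.16},{"tx":0,"ty":-0.005,"tz":0,"rx":0,"ry":0,"rz":0,"gripper":-0.16},{"tx":0,"ty":-0.004,"tz":0,"rx":0,"ry":0,"rz":0,"gripper":-0.16},{"tx":0,"ty":-0.003,"tz":0,"rx":0,"ry":0,"rz":0,"gripper":-0.16},{"tx":0,"ty":0,"tz":0,"rx":0,"ry":0,"rz":0,"gripper":-0.16}]'
python3 -m crank '[{"tx":0,"ty":-0.002,"tz":0,"rx":0,"ry":0,"rz":0,"gripper":-0.16},{"tx":0,"ty":0,"tz":0,"rx":0,"ry":0,"rz":0,"gripper":-0.16}]'
python3 -m crank '[{"tx":0,"ty":-0.002,"tz":0,"rx":0,"ry":0,"rz":0,"gripper":-0.16},{"tx":0,"ty":0,"tz":0,"rx":0,"ry":0,"rz":0,"gripper":-0.16}]'
```

```text
t: 19.0
ee_pos: [0.5135, 0.0917, 0.0909]
eef_rot: [-0.0, 0.997, 0.076, 0.0]
contact_force: [-0.4, 0.3, 0.5]
width: 0.0402
grasp_force: 0.0
t: 19.2
ee_pos: [0.5132, 0.0935, 0.0909]
eef_rot: [-0.0, 0.997, 0.076, -0.0]
contact_force: [-0.4, -0.4, 0.2]
width: 0.0401
grasp_force: 0.2
t: 19.4
ee_pos: [0.5128, 0.0955, 0.0909]
eef_rot: [-0.0, 0.997, 0.076, -0.0]
contact_force: [0.3, -0.7, 0.3]
width: 0.0395
grasp_force: 0.2
```

```bash

python3 -m crank '[{"tx":0,"ty":-0.002,"tz":0,"rx":0,"ry":0,"rz":0,"gripper":-0.16},{"tx":0,"ty":0,"tz":0,"rx":0,"ry":0,"rz":0,"gripper":-0.16}]'
python3 -m crank '[{"tx":0,"ty":-0.0015,"tz":0,"rx":0,"ry":0,"rz":0,"gripper":-0.16},{"tx":0,"ty":0,"tz":0,"rx":0,"ry":0,"rz":0,"gripper":-0.16}]'
python3 -m crank '[{"tx":0,"ty":-0.0015,"tz":0,"rx":0,"ry":0,"rz":0,"gripper":-0.16},{"tx":0,"ty":0,"tz":0,"rx":0,"ry":0,"rz":0,"gripper":-0.16}]'
```

```text
t: 19.6
ee_pos: [0.5125, 0.0972, 0.0909]
eef_rot: [0.0, 0.997, 0.076, -0.0]
contact_force: [0.4, -2.2, 0.7]
width: 0.04
grasp_force: 1.1
t: 19.8
ee_pos: [0.5125, 0.0974, 0.0909]
eef_rot: [0.002, 0.997, 0.076, -0.0]
contact_force: [-0.4, -6.8, 0.1]
width: 0.0406
grasp_force: 3.3
t: 20.0
ee_pos: [0.5123, 0.0985, 0.0909]
eef_rot: [0.002, 0.997, 0.076, -0.0]
contact_force: [0.7, -7.0, -1.0]
width: 0.0423
grasp_force: 4.0
```

The force rose sharply to 7 N with the post at the predicted shut position. I'll back off, lift clear and check.

```bash

python3 -m crank '[{"tx":0,"ty":-0.0005,"tz":0,"rx":0,"ry":0,"rz":0,"gripper":-0.16},{"tx":0,"ty":0.006,"tz":0,"rx":0,"ry":0,"rz":0,"gripper":-0.16},{"tx":0,"ty":0.006,"tz":0,"rx":0,"ry":0,"rz":0,"gripper":-0.1},{"tx":0,"ty":0,"tz":0,"rx":0,"ry":0,"rz":0,"gripper":-0.1},{"tx":0,"ty":0,"tz":-0.02,"rx":0,"ry":0,"rz":0,"gripper":-0.1},{"tx":0,"ty":0,"tz":-0.04,"rx":0,"ry":0,"rz":0,"gripper":-0.1},{"tx":0,"ty":0,"tz":-0.05,"rx":0,"ry":0,"rz":0,"gripper":-0.1},{"tx":0,"ty":0.045,"tz":0,"rx":0,"ry":0,"rz":0,"gripper":-0.1},{"tx":0,"ty":0.045,"tz":0,"rx":0,"ry":0,"rz":0,"gripper":-0.1},{"tx":0,"ty":0.045,"tz":0,"rx":0,"ry":0,"rz":0,"gripper":-0.1},{"tx":0,"ty":0.045,"tz":0,"rx":0,"ry":0,"rz":0,"gripper":-0.1},{"tx":0,"ty":0,"tz":0,"rx":0,"ry":0,"rz":0,"gripper":-0.1}]'
python3 - <<'E'
from h import *
im=snap('side');save(im,'side6.png',(150,190,340,332),4)
c,s=np.cos(G[2]),np.sin(G[2])
P=cloud(im,150,180,330,335);d=(P[:,:2]-G[:2])@np.array([[c,-s],[s,c]])*1000
m=(P[:,2]>.09)&(P[:,2]<.125)&(d[:,0]>-20)&(d[:,0]<40)&(d[:,1]<-70)&(d[:,1]>-130);print('post',d[m].mean(0),m.sum())
m=(abs(P[:,2]-.144)<.005)&(abs(d[:,0]-60)<14);print('rail',m.sum(),d[m,0].mean(),d[m,1].min(),d[m,1].max(),P[m,2].mean())
m=(P[:,2]>.067)&(P[:,2]<.08)&(d[:,1]<-82)&(d[:,1]>-130)&(d[:,0]>22)&(d[:,0]<92);print('bar slope',np.polyfit(d[m,0],d[m,1],1),m.sum())
to(.5,.1,.2)
E
```

```text
t: 21.2
ee_pos: [0.5414, -0.093, 0.201]
eef_rot: [0.0, 0.997, 0.073, 0.0]
contact_force: [-0.1, 1.0, -0.7]
width: 0.0427
grasp_force: 0.0
post [  8.96719714 -93.10962379] 52
rail 297 59.25612469207054 -61.08919402344876 98.46913697317007 0.14363703426724805
bar slope [-4.66071008e-03 -9.30517199e+01] 116
at [ 0.5411 -0.0907  0.2009] phi 0.1472 tilt [-0.0004  0.    ] -> tx -0.0127 ty -0.1947 tz 0.0009 rz(deg) 0.00 F [0.1 0.7 0.1] w 0.0428 g 0.0 t 21.25
```

View pics/side6.png

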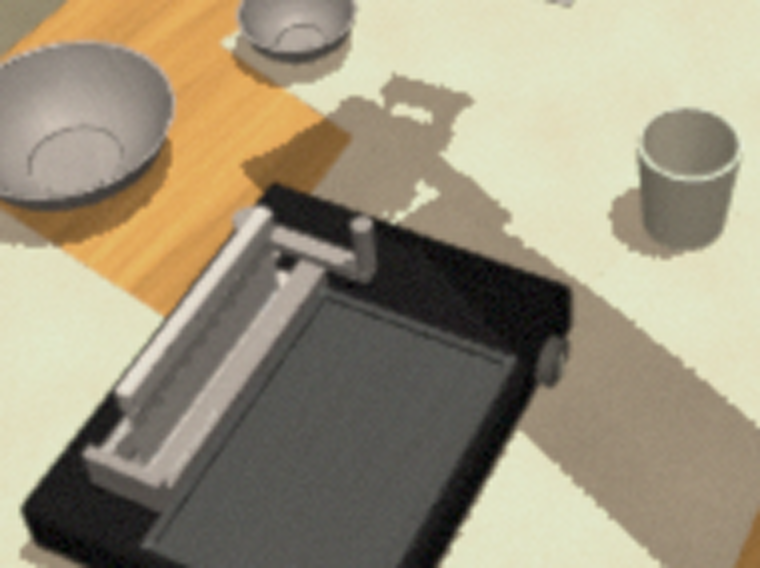

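The latch lies square across the track: the bar runs from crop (250,220) to (360,265) and its slope is about 0 rad. The guard is home with its rail centre at griddle y of about 18.7, and the gripper is clear.

```bash
python3 -c "
from station import robot
print(robot.hand_in())"
```

```text
the job is handed in; nothing more can be done
None
```

The splash guard is home against the stop and the latch is shut behind it. The gripper is empty and clear, and the job was handed in at about 21 s.

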